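Centre the indicator lamp on the counting scale and log it

TASK

The little top-heavy amber indicator lamp stands off-centre on the round pan of the counting scale: with light taps of your fingertips low on its black foot, nudge it sideways until the foot stands wholly inside the blue ring in the middle of the pan, upright. Then press the green key on the scale all the way down to log the weight, and leave the lamp centred. Do not grip or lift the lamp, push it hard, knock it over or off the pan, and leave everything else on the bench where it is.

Things in the scene. Friction and masses are not known exactly. Their poses are not given: they have to be found in the camera images.
- lamp: amber indicator lamp, loose, 46 mm tall, 80 to 170 g: black disc foot 34 mm across, 12 mm high; steel stem 12 mm across; orange dome 26 mm across from 20 mm up, tapering above 34 mm. Origin: centre of the foot's underside, z up. Pushed slowly on the foot it slides without tipping and stops with the push; pushed on the dome it may topple. Starts 25 to 39 mm from the pan's centre, in any direction
- pan_center (a point): centre of the pan's upper face, 58 mm above the bench. The pan is a round mid-grey plate 136 mm across, 8 mm thick, rigidly fixed; 12 mm of bare space under its rim down to the scale's deck. A flat blue ring, 48 mm inner and 54 mm outer diameter, white inside, is printed round this point: the lamp's foot is wholly inside it when within 7 mm of the centre
- scale: the white counting scale, fixed to the bench; origin on the bench surface below the pan's centre. Its deck is 260 mm along its x (from -160 to +100 mm) and 210 mm along its y; the grey panel with a green display and the green key is at its -x end, towards the robot
- log_key_top (a point): centre of the top face of the round green key (28 mm across) on the panel of the scale, key unpressed; it is pressed straight down
- log_key (a joint): travel of the green key: 0 up, 0.006 m fully pressed, at about 4 N; it springs back up when released
- spare_lamp: bystander: a like lamp with a red dome, 46 mm tall, standing on the bench to the left of the scale; origin under its foot
- jar: bystander: jar with a blue cap, 54 mm across, 85 mm tall, standing on the bench to the right of the scale; origin at centre of underside
- tape: bystander: yellow ring like a tape roll, 100 mm across, 45 mm high, lying flat at one side of the bench; origin at centre of underside
- carton: bystander: small cardboard carton 100 x 80 x 70 mm; origin at centre of underside
- cup: bystander: blue plastic cup, 70 mm across, 70 mm high; origin at centre of underside
- driver: bystander: red-handled screwdriver lying at the right side of the bench; origin at its underside

How it is judged:
By the outcome, as a careful person would: the job done as asked, in the order asked, and still so for the second after the job is handed in, with the robot touching nothing.
It also fails if it takes over 45 s, if anything falls off the work surface, if the arm or the gripper's body presses on something with over 40 N, if the wrist force passes 120 N, or if a joint passes its speed limit or range.

ROBOT

A 6-joint arm with a two-finger parallel gripper is mounted at the origin on the work surface. World frame = base frame: x ahead of the robot, y to its left, z up, the work surface at z = 0. Lengths are in m, angles in rad, forces in N, time in s.
With the tool pointing down it reaches from about 0.275 to 0.975 m from the base axis. Payload 8.4 kg.
Tool frame: the origin (TCP) lies between the finger pads; the fingertips stand 14 mm ahead of it and the grasp point (between the pads) lies 5 mm behind it; z points along the fingers, y is the direction in which the jaws open and shut (so a half turn about z gives the same grasp; the last joint's range is limited). The gripper opens to 92 mm and grips with 3 to 60 N. Pads are 20 mm wide; open, the fingers measure 128 mm over their backs; the gripper's body (75 mm by 189 mm) begins 69 mm behind the grasp point.
Start: joints at [-1.108, 0.353, 1.633, -0, 1.155, -0.002], TCP at [0.28, -0.559, 0.229] pointing down, gripper open.
Joint ranges: [-2.63, 2.63], [-0.92, 2.1], [0.06, 2.66], [-1.3, 4.44], [0, 2.69], [-3.02, 3.02]. Speed limits (rad/s): [2.22, 2.22, 2.79, 3.14, 3.14, 3.14].

INTERFACE

Orientations are given as a rotation vector (axis times angle).
In Python, from rig import arm gives the robot as it stands.
- The arm moves only by the shell command python3 -m jog 'ROWS' [OPENING] [FORCE]. ROWS is text: rows parted by semicolons, each of 4 numbers parted by spaces: the shift along the tool's x, y, z in units of 25 mm (1.0 is 25 mm), then the turn about the tool's z in units of 10 degrees (1.0 is 10 degrees). In form: tx ty tz roll; .... A call has 1 to 5 rows; each row is the pose to reach, as a shift and turn from the pose commanded when the call began, along the tool's axes at that moment; what a row does not reach only later rows make up. A row lasts 1/8 s, in which the tool goes at most 62.5 mm and 10.7 degrees, less where a joint would pass 70% of its speed; a pose out of reach is approached as far as the arm can. A call with a gripper value outside its range is refused whole. OPENING is the finger opening in mm, from 0 to 91.9, set as the call begins (- or left out, the last holds). The fingers move at their own pace and stop on an object; FORCE is the grip in N (left out, the last holds). Time passes only in rows, so rows that repeat a pose let the fingers close. It gives the time, the measured TCP pose, the force and the opening at its end, in the units of the state.
- arm.get_obs(): the state, without advancing time (a new reading comes with each control period).
- arm.snapshot(name): name is "side" or "top" or "wrist"; returns (picture, depth): 480x640x3 uint8, blue, green, red; 480x640 float32, m along the optical axis (not along the pixel's ray), 0 where there is no reading.
- arm.camera_info(name): a dict with "camera_matrix" (3x3 intrinsics, pixels), "view" (4x4, takes a point from world to camera coordinates); the wrist camera has in their place "tool_from_camera" (4x4, takes a point from camera to tool coordinates, whose origin is the TCP and whose axes are the flange's). Camera axes: x right, y down, z forward; pixel columns grow to the right and rows downward; lengths in m; the calibration is good to about 2 mm. A picture is of the moment at which its call begins: read the wrist's pose just before it. camera_info takes no time and is no camera call.
- arm.close_job(): hands the job in, once; it reports no verdict.
The state is a dict: "clock": time; "joint_pos": joint angles; "qd": joint speeds; "effort": joint torques, N m; "tcp_pos": TCP position; "tcp_rot": TCP orientation; "contact_force": force on the tool from outside, world axes, zero at the start; "wrist_torque": the same for the moment, N m; "opening": finger opening in m.
Only numpy, scipy, OpenCV 4.12 (cv2) and the standard library are available. Lean on these libraries where they do the work, as an engineer would, in place of code of your own. Each camera call takes 0.05 s, during which the arm holds its last target.

## Working session

There is one attempt and no reset: what is moved stays moved. The work goes in short steps, Python scripts to look and compute and a shell command to move; the robot and the scene stay as the last step left them, time stands still between calls to the robot, and variables do not carry over. Pictures are saved under pics/ and viewed, and the job is handed in when it is done.

```bash
mkdir -p pics; ls
python3 - <<'E'
from rig import arm
import cv2,numpy as np
o=arm.get_obs();print(o)
for n in ("side","top","wrist"):
    p,d=arm.snapshot(n);cv2.imwrite(f"pics/{n}0.png",p);np.save(f"pics/{n}0.npy",d)
    print(n,arm.camera_info(n))
E
```

```text
pics
{'clock': 0.0, 'joint_pos': array([-1.10840108e+00,  3.53633967e-01,  1.63411858e+00, -3.97847315e-05,
        1.15518286e+00, -2.40108836e-03]), 'qd': array([-0.00044969, -0.00040831, -0.00149625,  0.00128918, -0.00029087,
        0.00119222]), 'effort': array([-4.53970250e-03, -5.93854308e+01, -3.34216440e+01,  6.93743373e-02,
        2.36596103e-02, -1.42372110e-04]), 'tcp_pos': array([ 0.27993173, -0.5582864 ,  0.22787919]), 'tcp_rot': array([-3.05586676e+00, -7.23271478e-01,  5.36274043e-04]), 'contact_force': array([ 0.08729899, -0.62221375, -0.56524132]), 'wrist_torque': array([ 0.00096658, -0.01945489, -0.01036834]), 'opening': 0.0919079686720935}
side {'camera_matrix': array([[500.63844205,   0.        , 319.16937635],
       [  0.        , 500.63844205, 235.83591507],
       [  0.        ,   0.        ,   1.        ]]), 'view': array([[-0.97436752, -0.22483832,  0.00746046,  0.56836076],
       [-0.13722959,  0.56777085, -0.8116676 ,  0.14430807],
       [ 0.17825815, -0.79188635, -0.58407195,  1.03476981],
       [ 0.        ,  0.        ,  0.        ,  1.        ]])}
[... 272 characters left out ...]
0727426, -0.18251346,  0.59791181],
       [ 0.18262194,  0.01919216, -0.98299587,  1.348621  ],
       [ 0.        ,  0.        ,  0.        ,  1.        ]])}
wrist {'camera_matrix': array([[345.27892603,   0.        , 315.58101892],
       [  0.        , 345.27892603, 235.68886636],
       [  0.        ,   0.        ,   1.        ]]), 'tool_from_camera': array([[-1.21145577e-03, -9.60323634e-01, -2.78885371e-01,
         7.88067888e-02],
       [ 9.99999220e-01, -1.07837185e-03, -6.30613404e-04,
         2.53727502e-05],
       [ 3.04850823e-04, -2.78885917e-01,  9.60324191e-01,
        -1.55728485e-01],
       [ 0.00000000e+00,  0.00000000e+00,  0.00000000e+00,
         1.00000000e+00]])}
```

View pics/top0.png

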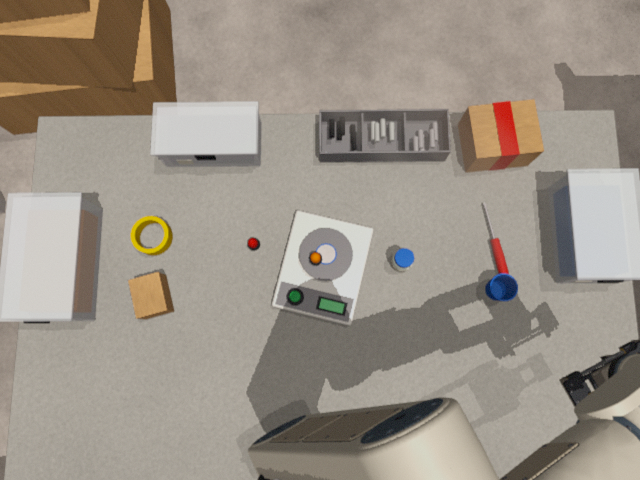

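View pics/side0.png

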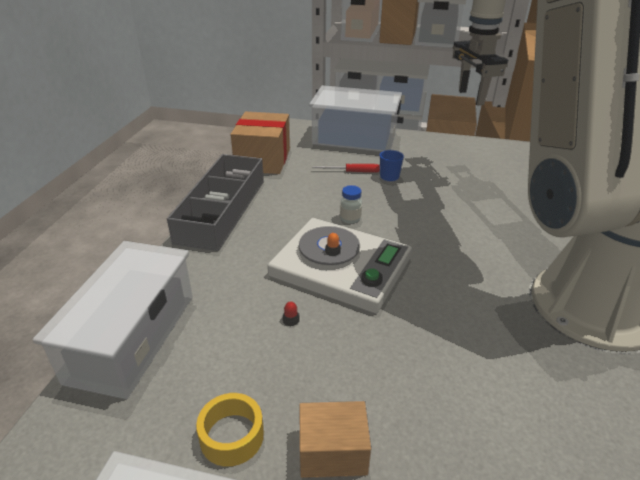

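The top view shows the pan near (326,253), the amber lamp near (316,258) and the green key near (295,296). The side view shows the lamp on the pan at (333,243), key at (372,277).

```bash
cat > h.py <<'E'
import numpy as np,cv2
from scipy.spatial.transform import Rotation as R
from rig import arm
def cam(n,o=None):
    i=arm.camera_info(n);K=i["camera_matrix"]
    if n!="wrist": V=i["view"]
    else:
        T=np.eye(4);T[:3,:3]=R.from_rotvec(o["tcp_rot"]).as_matrix();T[:3,3]=o["tcp_pos"]
        V=np.linalg.inv(T@i["tool_from_camera"])
    return K,V
def ray(uv,n,z,o=None):
    K,V=cam(n,o);C=np.linalg.inv(V)
    d=C[:3,:3]@np.linalg.inv(K)@np.array([uv[0],uv[1],1.]);c=C[:3,3]
    return (c+d*(z-c[2])/d[2])
def proj(p,n,o=None):
    K,V=cam(n,o);q=K@(V@np.append(p,1))[:3];return q[:2]/q[2]
def crop(p,c,r,s,f):
    x,y=int(c[0]),int(c[1]);q=p[max(0,y-r):y+r,max(0,x-r):x+r];cv2.imwrite(f,cv2.resize(q,None,fx=s,fy=s,interpolation=cv2.INTER_CUBIC))
def blobs(p,lo,hi,amin=15):
    m=cv2.inRange(cv2.cvtColor(p,cv2.COLOR_BGR2HSV),np.array(lo),np.array(hi))
    n,l,s,c=cv2.connectedComponentsWithStats(m)
    return [(tuple(c[i].round(2)),int(s[i][4]),s[i][:4].tolist()) for i in range(1,n) if s[i][4]>=amin],l
E
python3 - <<'E'
from h import *
t=cv2.imread("pics/top0.png");s=cv2.imread("pics/side0.png")
crop(t,(325,265),60,6,"pics/topc.png");crop(s,(340,262),75,5,"pics/sidec.png")
for n,p in(("top",t),("side",s)):
    for nm,lo,hi in(("orange",(5,150,120),(17,255,255)),("green",(45,80,30),(85,255,255)),("blue",(100,80,60),(130,255,255)),("red",(0,170,90),(4,255,255))):
        print(n,nm,blobs(p,lo,hi,6)[0][:9])
E
```

```text
top orange [((np.float64(492.86), np.float64(106.14)), 7, [492, 104, 2, 6]), ((np.float64(494.62), np.float64(115.5)), 8, [494, 112, 2, 8]), ((np.float64(513.5), np.float64(121.5)), 8, [513, 118, 2, 8]), ((np.float64(500.91), np.float64(160.36)), 11, [500, 157, 3, 8]), ((np.float64(315.12), np.float64(257.33)), 69, [311, 252, 10, 11])]
top green [((np.float64(294.61), np.float64(295.9)), 124, [289, 290, 12, 13]), ((np.float64(331.29), np.float64(305.43)), 276, [318, 298, 27, 16])]
top blue [((np.float64(317.14), np.float64(248.14)), 7, [316, 246, 4, 6]), ((np.float64(403.9), np.float64(257.37)), 297, [395, 248, 19, 20]), ((np.float64(333.33), np.float64(259.5)), 6, [331, 257, 5, 6]), ((np.float64(501.64), np.float64(287.35)), 702, [485, 273, 33, 28])]
top red [((np.float64(505.82), np.float64(128.59)), 908, [493, 102, 26, 54]), ((np.float64(252.15), np.float64(242.63)), 73, [248, 238, 10, 10]), ((np.float64(499.32), np.float64(256.9)), 251, [493, 239, 15, 33])]
side orange [((np.float64(248.0), np.float64(119.0)), 13, [242, 119, 13, 1]), ((np.float64(265.0), np.float64(120.0)), 13, [259, 120, 13, 1]), ((np.float64(280.5), np.float64(121.0)), 8, [277, 121, 8, 1]), ((np.float64(333.23), np.float64(239.16)), 100, [329, 233, 9, 14])]
side green [((np.float64(387.83), np.float64(254.01)), 186, [379, 246, 19, 17]), ((np.float64(371.86), np.float64(273.92)), 118, [366, 269, 13, 11])]
side blue [((np.float64(390.27), np.float64(164.51)), 592, [379, 150, 24, 31]), ((np.float64(351.39), np.float64(192.09)), 220, [343, 185, 18, 15]), ((np.float64(340.29), np.float64(243.14)), 7, [340, 241, 2, 5])]
side red [((np.float64(260.96), np.float64(122.92)), 253, [237, 119, 48, 9]), ((np.float64(362.11), np.float64(166.1)), 97, [347, 165, 31, 4]), ((np.float64(290.65), np.float64(305.21)), 34, [287, 303, 8, 6])]
```

View pics/topc.png

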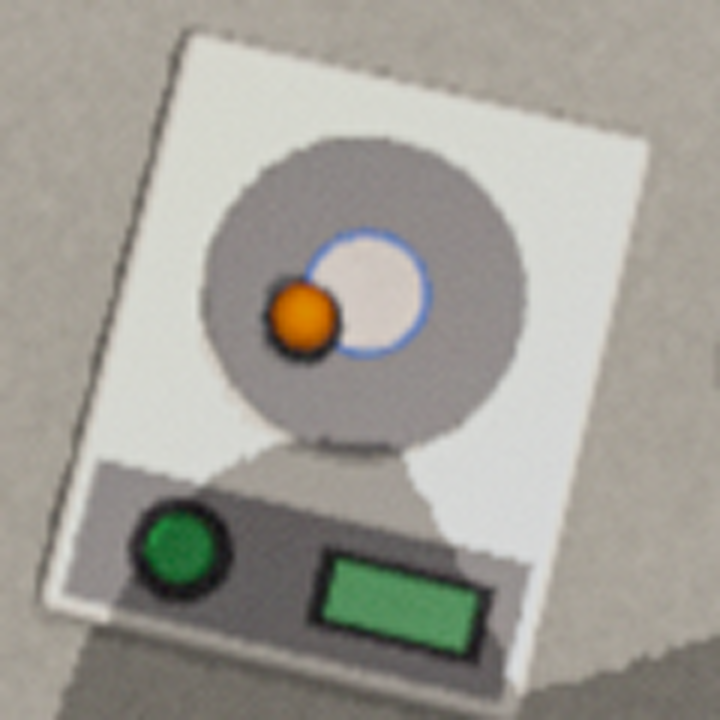

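View pics/sidec.png

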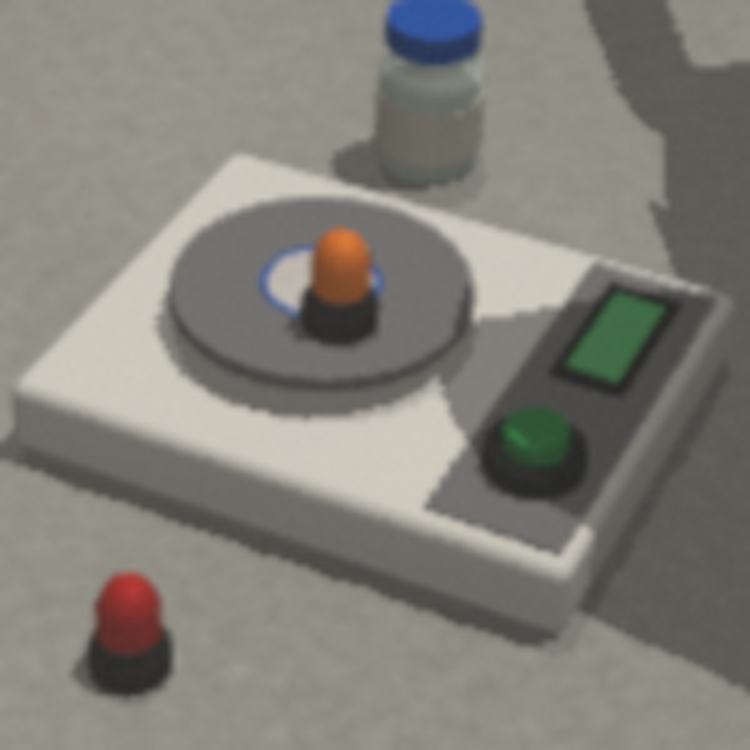

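```bash
cat >> h.py <<'E'
def tri(ps):
    A=[];b=[]
    for uv,n in ps:
        K,V=cam(n);C=np.linalg.inv(V);d=C[:3,:3]@np.linalg.inv(K)@np.array([uv[0],uv[1],1.]);d/=np.linalg.norm(d)
        P=np.eye(3)-np.outer(d,d);A.append(P);b.append(P@C[:3,3])
    return np.linalg.lstsq(np.vstack(A),np.hstack(b),rcond=None)[0]
E
python3 - <<'E'
from h import *
t=cv2.imread("pics/top0.png");s=cv2.imread("pics/side0.png")
np.set_printoptions(precision=4,suppress=True)
# pan ellipse from edge pts in crops (6x, origin 265,205; 5x origin 265,187)
def ct(u,v): return ((u+.5)/6-.5+265,(v+.5)/6-.5+205)
def cs(u,v): return ((u+.5)/5-.5+265,(v+.5)/5-.5+187)
ring=np.array([ray(ct(*q),"top",.058)[:2] for q in[(369,229),(431,293),(369,357),(412,340),(412,247),(325,247)]])
(c,r)=cv2.minEnclosingCircle(ring.astype(np.float32));print("ring top",c,r)
pan=np.array([ray(ct(*q),"top",.058)[:2] for q in[(203,290),(527,295),(362,136),(260,410),(480,405),(470,175),(250,180)]])
(c,r)=cv2.minEnclosingCircle(pan.astype(np.float32));print("pan top",c,r)
pan=np.array([ray(cs(*q),"side",.058)[:2] for q in[(170,285),(472,295),(325,198),(320,380),(220,350),(430,352),(430,230),(215,222)]])
(c,r)=cv2.minEnclosingCircle(pan.astype(np.float32));print("pan side",c,r)
print("lamp foot top", ray(ct(303,318),"top",.066), "dome",ray((315.12,257.33),"top",.090))
# side: foot bottom outline front bottom (339,342), left 302, right 377
print("lamp foot side l/r mid at top face",ray(cs(339,300),"side",.070),"front bottom",ray(cs(339,342),"side",.058))
print("dome tri",tri([((315.12,257.33),"top"),((333.23,239.16),"side")]))
print("key tri",tri([((294.61,295.9),"top"),((371.86,273.5),"side")]))
print("key disp tri",tri([((331.29,305.43),"top"),((387.83,254.01),"side")]))
print("deck corners",[ray(ct(*q),"top",.038)[:2] for q in[(195,35),(645,140),(518,705),(48,598)]])
for n,f in(("top","pics/top0.npy"),):
    d=np.load(f);K,V=cam(n);C=np.linalg.inv(V)
    for q in[(294.6,295.9),(326,248),(331,305),(350,230),(331,305)]:
        z=d[int(round(q[1])),int(round(q[0]))];print(q,(C@np.append(z*np.linalg.inv(K)@[q[0],q[1],1],1))[:3])
E
```

```text
ring top (0.5631446838378906, -0.007900716736912727) 0.02747248113155365
pan top (0.5638464093208313, -0.006146572530269623) 0.06854026019573212
pan side (0.5631057620048523, -0.005364911165088415) 0.06736951321363449
lamp foot top [0.5513 0.0198 0.066 ] dome [0.5483 0.0191 0.09  ]
lamp foot side l/r mid at top face [0.5501 0.0196 0.07  ] front bottom [0.547  0.0332 0.058 ]
dome tri [0.5486 0.0191 0.0896]
key tri [0.4562 0.0716 0.0556]
key disp tri [ 0.4329 -0.0201  0.0412]
deck corners [array([0.6805, 0.0673]), array([ 0.6323, -0.1273]), array([ 0.3913, -0.0691]), array([0.4368, 0.1285])]
(294.6, 295.9) [0.4559 0.0715 0.0587]
(326, 248) [ 0.5764 -0.0078  0.0611]
(331, 305) [ 0.434  -0.0194  0.0407]
(350, 230) [ 0.6261 -0.0699  0.0437]
(331, 305) [ 0.434  -0.0194  0.0407]
```

View pics/wrist0.png

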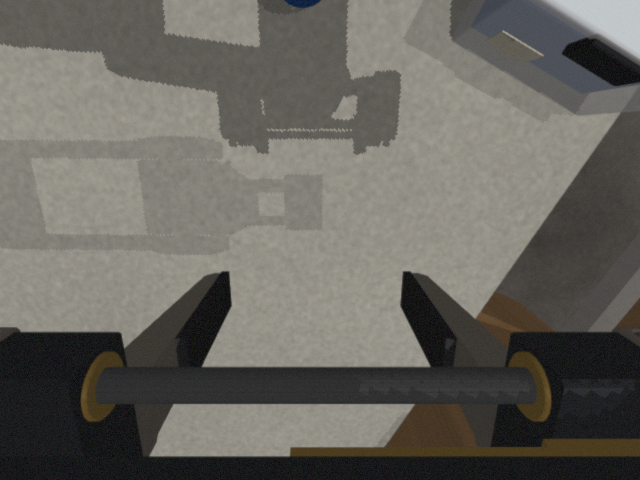

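Run:
```python
from h import *
s=cv2.imread("pics/side0.png");t=cv2.imread("pics/top0.png")
crop(s,(485,70),70,5,"pics/grs.png");crop(t,(590,390),50,6,"pics/grt.png")
```

```text
(no output)
```

View pics/grs.png

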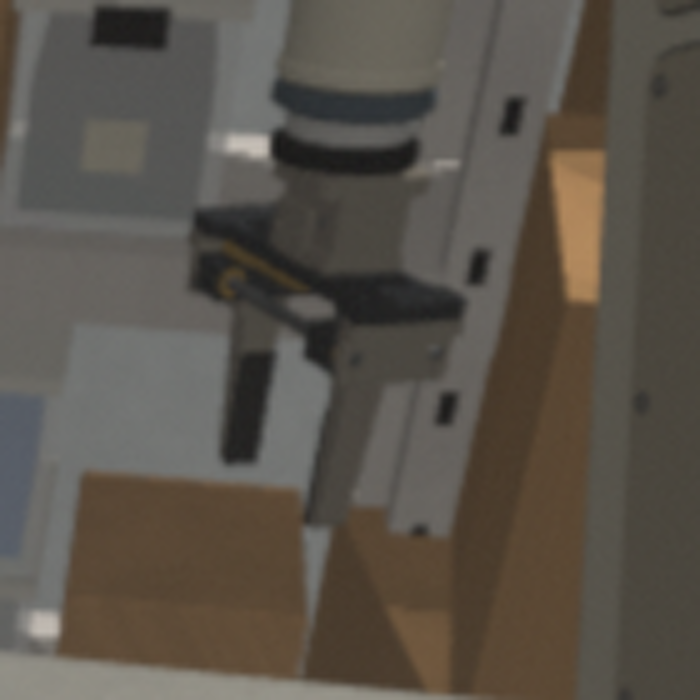

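The wrist view shows the open fingers: flat inner pads near (215,310) and (415,310), but the finger backs taper outward. I'll straddle the lamp with open fingers and push the foot with one pad only. The current tool y (-63° in the world) is already the push direction.

```bash
python3 -m jog '2 -1.5 0 0;4 -3 0 0;6 -4.5 0 0;8 -6 0 0;10 -7.5 0 0'; python3 -m jog '2 -1.5 0 0;4 -3 0 0;6 -4.5 0 0;8 -6 0 0;9 -6.6 0 0'
cat > st.py <<'E'
from h import *
import sys
np.set_printoptions(precision=4,suppress=True)
def go(p):
    o=arm.get_obs();M=R.from_rotvec(o["tcp_rot"]).as_matrix()
    return M.T@(np.array(p)-o["tcp_pos"])/.025
if __name__=="__main__":
    o=arm.get_obs();M=R.from_rotvec(o["tcp_rot"]).as_matrix();print(o["clock"],o["tcp_pos"],"x",M[:,0],"y",M[:,1],"z",M[:,2],o["contact_force"],"open",o["opening"],"q6",o["joint_pos"][5])
    if len(sys.argv)>1: print("rows units",go([float(a) for a in sys.argv[1:4]]))
E
python3 st.py 0.5585 0.0026 0.19
```

```text
clock: 0.78
tcp_pos: [0.4201, -0.2772, 0.2286]
tcp_rot: [3.057, 0.723, 0.0]
contact_force: [1.5, -1.8, 0.6]
opening: 0.0917
clock: 1.4
tcp_pos: [0.5476, -0.0277, 0.2285]
tcp_rot: [-3.056, -0.727, -0.0]
contact_force: [-0.4, -0.9, -0.2]
opening: 0.0916
1.4 [ 0.5476 -0.0277  0.2285] x [0.8928 0.4505 0.0003] y [ 0.4505 -0.8928 -0.0004] z [ 0.0001  0.0004 -1.    ] [-0.3544 -0.8774 -0.2041] open 0.09159437349356124 q6 1.0496930073889743
rows units [ 0.9356 -0.8862  1.5395]
```

```bash
python3 -m jog '0.5 -0.5 0.5 0;0.95 -0.9 1 0;0.95 -0.9 1.5 0;0.95 -0.9 1.5 0'
python3 - <<'E'
from st import *
o=arm.get_obs();print(o["tcp_pos"])
p,d=arm.snapshot("wrist");cv2.imwrite("pics/w1.png",p)
t,_=arm.snapshot("top");crop(t,(325,265),60,6,"pics/t1.png")
for z,q in((.058,(.5633,-.0065)),(.07,(.55,.0196))):print(proj([*q,z],"wrist",o))
E
```

```text
clock: 1.9
tcp_pos: [0.5566, -0.0007, 0.1895]
tcp_rot: [-3.057, -0.722, 0.005]
contact_force: [-0.2, -0.3, -0.4]
opening: 0.0916
[ 0.5566 -0.0007  0.1895]
[325.4755 226.3181]
[290.404  230.3023]
```

View pics/w1.png

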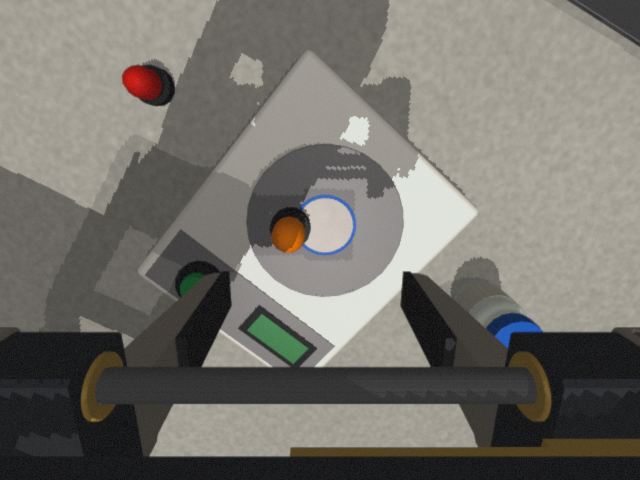

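Wrist view: ring centre about (326,225), lamp foot around (290,225) leaning out to the dome at (288,234); fingers clear on both sides. Measuring both here.

```bash
cat > meas.py <<'E'
from st import *
def measure(name):
    o=arm.get_obs();p,d=arm.snapshot("wrist");cv2.imwrite(f"pics/{name}.png",p)
    M=R.from_rotvec(o["tcp_rot"]).as_matrix();out={}
    hsv=cv2.cvtColor(p,cv2.COLOR_BGR2HSV)
    m=cv2.inRange(hsv,(100,90,60),(130,255,255))
    ys,xs=np.nonzero(m)
    W=np.array([ray((x,y),"wrist",.058,o)[:2] for x,y in zip(xs,ys)])
    g=np.array([.5633,-.0065]);r=np.linalg.norm(W-g,axis=1);W=W[r<.04]
    # algebraic circle fit
    for _ in range(3):
        s=np.linalg.lstsq(np.c_[2*W,np.ones(len(W))],(W**2).sum(1),rcond=None)[0];c=s[:2];rad=np.sqrt(s[2]+c@c)
        W=W[abs(np.linalg.norm(W-c,axis=1)-rad)<.003]
    print("ring",c,"r",rad,len(W))
    m2=cv2.inRange(hsv,(5,150,90),(17,255,255))
    n,l,st,ce=cv2.connectedComponentsWithStats(m2);i=1+np.argmax(st[1:,4]);u=ce[i]
    dome=ray(u,"wrist",.058+.031,o);print("dome px",u,"area",st[i,4],"->",dome[:2])
    return o,p,c,dome,M
def toolrel(M,v): v=np.array([v[0],v[1],0]);return M.T@v/.025
E
python3 - <<'E'
from meas import *
o,p,c,dome,M=measure("w2")
crop(p,(305,225),50,7,"pics/w2c.png")
print("lamp-ring tool units",toolrel(M,dome[:2]-c),np.linalg.norm(dome[:2]-c),"lamp-tcp units",toolrel(M,dome[:2]-o["tcp_pos"][:2]),"ring-tcp",toolrel(M,c-o["tcp_pos"][:2]),o["tcp_pos"],o["opening"])
E
```

```text
ring [ 0.5637 -0.0054] r 0.02559127591349328 445
dome px [287.3916 235.2684] area 909 -> [0.5515 0.0209]
lamp-ring tool units [ 0.0366 -1.1586  0.0001] 0.02898019249364029 lamp-tcp units [ 0.1715 -0.8822  0.    ] ring-tcp [ 0.1349  0.2764 -0.0001] [ 0.5576 -0.0008  0.1909] 0.09167776810874287
```

View pics/w2c.png

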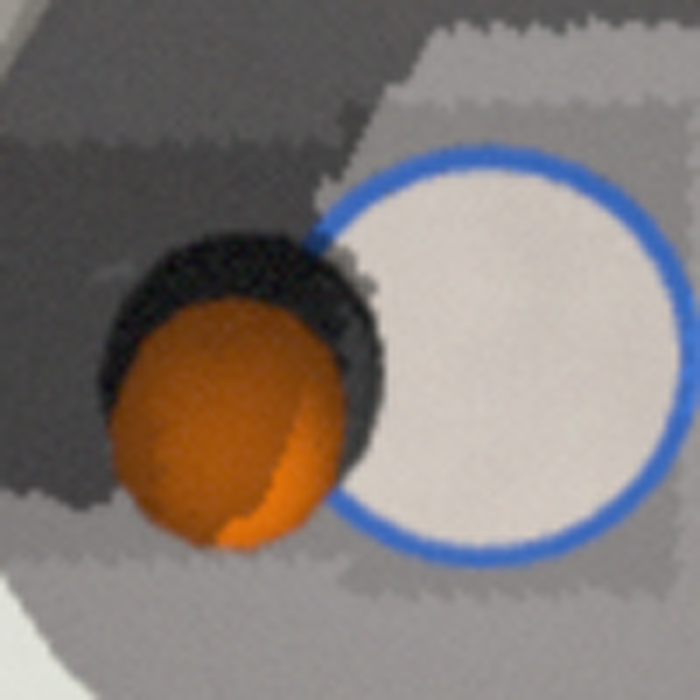

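```bash
python3 -m jog '0.17 -0.1 0 0;0.17 -0.1 1.3 0;0.17 -0.1 2.6 0;0.17 -0.1 3.8 0;0.17 -0.1 3.8 0'
python3 - <<'E'
from meas import *
o,p,c,dome,M=measure("w3")
print("lamp-ring",toolrel(M,dome[:2]-c),"lamp-tcp units",toolrel(M,dome[:2]-o["tcp_pos"][:2]),"ring-tcp",toolrel(M,c-o["tcp_pos"][:2]),o["tcp_pos"],o["opening"])
E
```

```text
clock: 2.68
tcp_pos: [0.5593, 0.0042, 0.0946]
tcp_rot: [-3.056, -0.723, 0.005]
contact_force: [-0.8, -0.9, -0.2]
opening: 0.0919
ring [ 0.5637 -0.0055] r 0.025577290689556956 929
dome px [279.9353 294.333 ] area 2303 -> [0.5517 0.021 ]
lamp-ring [ 0.044  -1.1623  0.0017] lamp-tcp units [ 0.0269 -0.7352  0.0011] ring-tcp [-0.0171  0.4271 -0.0006] [0.5593 0.0042 0.0946] 0.0919191368433483
```

View pics/w3.png

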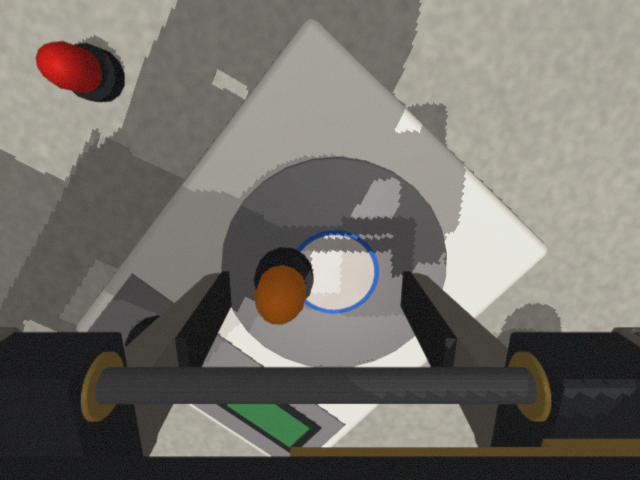

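```bash
python3 -m jog '0 0 0.3 0;0 0 0.55 0;0 0 0.7 0;0 0 0.7 0'; python3 st.py; python3 -m jog '0 0.1 0 0;0 0.2 0 0;0 0.3 0 0;0 0.35 0 0;0 0.35 0 0'
python3 - <<'E'
from meas import *
o,p,c,dome,M=measure("w4")
print("lamp-ring",toolrel(M,dome[:2]-c),"lamp-tcp units",toolrel(M,dome[:2]-o["tcp_pos"][:2]),"ring-tcp",toolrel(M,c-o["tcp_pos"][:2]),o["tcp_pos"],o["contact_force"])
E
```

```text
clock: 3.22
tcp_pos: [0.5605, 0.0042, 0.0785]
tcp_rot: [-3.057, -0.724, 0.0]
contact_force: [0.9, -0.5, 0.4]
opening: 0.0917
3.225 [0.5605 0.0042 0.0785] x [ 0.8939  0.4483 -0.0002] y [ 0.4483 -0.8939 -0.0001] z [-0.0003  0.     -1.    ] [ 0.8556 -0.4546  0.3757] open 0.09169409886119634 q6 1.1108127747159886
clock: 3.85
tcp_pos: [0.5645, -0.0037, 0.0786]
tcp_rot: [3.057, 0.723, 0.0]
contact_force: [0.3, -0.3, -0.3]
opening: 0.0919
ring [ 0.5637 -0.0055] r 0.02556154002145386 1079
dome px [256.4761 311.8552] area 2867 -> [0.5516 0.0209]
lamp-ring [ 0.0414 -1.1609 -0.    ] lamp-tcp units [-0.0204 -1.1118 -0.    ] ring-tcp [-0.0618  0.0491 -0.    ] [ 0.5645 -0.0037  0.0786] [ 0.2841 -0.3433 -0.3194]
```

View pics/w4.png

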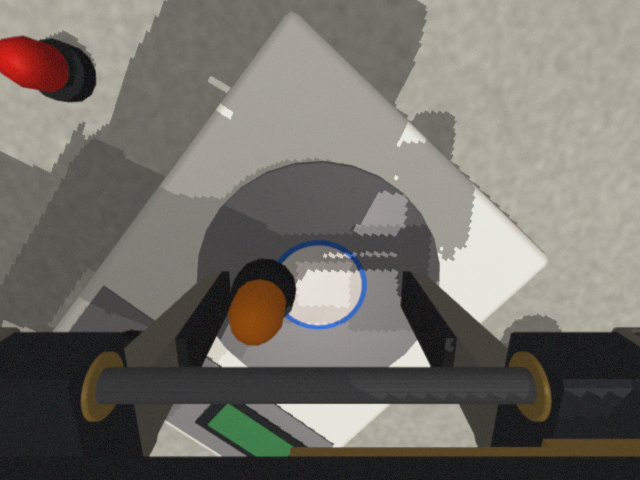

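Wrist view: the left pad's tip (228,275) is about 1 mm from the foot's edge. I'll lower 2 mm so contact is lower on the foot, then push slowly.

```bash
python3 -m jog '0 0 0.08 0;0 0.05 0.08 0;0 0.1 0.08 0;0 0.15 0.08 0;0 0.2 0.08 0';python3 -m jog '0 0.06 0 0;0 0.12 0 0;0 0.18 0 0;0 0.24 0 0;0 0.3 0 0'
python3 - <<'E'
from meas import *
o,p,c,dome,M=measure("w5")
print("lamp-ring",toolrel(M,dome[:2]-c),"lamp-tcp units",toolrel(M,dome[:2]-o["tcp_pos"][:2]),"ring-tcp",toolrel(M,c-o["tcp_pos"][:2]),o["tcp_pos"],o["contact_force"])
E
```

```text
clock: 4.53
tcp_pos: [0.5667, -0.0081, 0.0766]
tcp_rot: [-3.057, -0.724, 0.0]
contact_force: [-0.6, 0.0, 0.5]
opening: 0.0918
clock: 5.15
tcp_pos: [0.5702, -0.0149, 0.0766]
tcp_rot: [3.057, 0.724, 0.0]
contact_force: [-0.9, 1.0, -0.5]
opening: 0.092
ring [ 0.5638 -0.0055] r 0.025564263393529425 1008
dome px [253.5566 313.7622] area 2948 -> [0.5569 0.0107]
lamp-ring [ 0.0451 -0.7026 -0.    ] lamp-tcp units [-0.016  -1.1525 -0.    ] ring-tcp [-0.061  -0.4499 -0.    ] [ 0.5702 -0.0149  0.0766] [-0.9126  1.0026 -0.485 ]
```

View pics/w5.png

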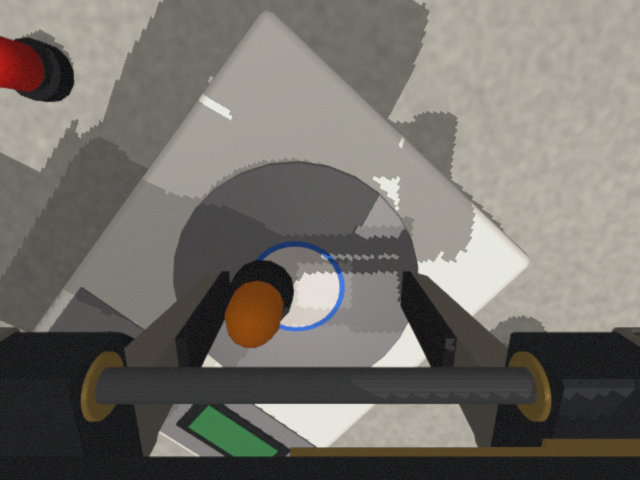

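The lamp slid 11.5 mm with the pad and is upright; 17.5 mm is left.

```bash
python3 -m jog '0 0.06 0 0;0 0.12 0 0;0 0.18 0 0;0 0.24 0 0;0 0.3 0 0';python3 -m jog '0 0.06 0 0;0 0.12 0 0;0 0.18 0 0;0 0.23 0 0;0 0.27 0 0'
python3 - <<'E'
from meas import *
o,p,c,dome,M=measure("w6")
print("lamp-ring",toolrel(M,dome[:2]-c),"lamp-tcp units",toolrel(M,dome[:2]-o["tcp_pos"][:2]),"ring-tcp",toolrel(M,c-o["tcp_pos"][:2]),o["tcp_pos"],o["contact_force"])
E
```

```text
clock: 5.82
tcp_pos: [0.5735, -0.0216, 0.0766]
tcp_rot: [-3.057, -0.723, 0.0]
contact_force: [-0.4, 1.4, 0.7]
opening: 0.0919
clock: 6.45
tcp_pos: [0.5765, -0.0276, 0.0766]
tcp_rot: [-3.057, -0.724, 0.0]
contact_force: [0.4, 0.7, 1.2]
opening: 0.0921
ring [ 0.5638 -0.0055] r 0.025545240818821112 972
dome px [253.5365 313.7299] area 2947 -> [ 0.5633 -0.002 ]
lamp-ring [ 0.0452 -0.1356  0.    ] lamp-tcp units [-0.0152 -1.1528  0.    ] ring-tcp [-0.0604 -1.0172  0.    ] [ 0.5765 -0.0276  0.0766] [0.3994 0.7413 1.2127]
```

View pics/w6.png

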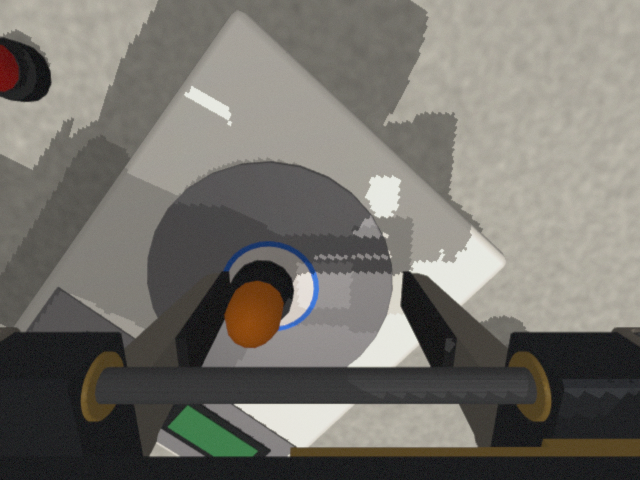

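```bash
python3 -m jog '0 0.05 0 0;0 0.1 0 0;0 0.13 0 0;0 0.13 0 0'; python3 -m jog '0 -0.1 0 0;0 -0.3 0 0;0 -0.6 0 0;0 -1 0 0;0 -1 0 0'
python3 - <<'E'
from meas import *
o,p,c,dome,M=measure("w7")
print("lamp-ring",toolrel(M,dome[:2]-c),"lamp-tcp units",toolrel(M,dome[:2]-o["tcp_pos"][:2]),"ring-tcp",toolrel(M,c-o["tcp_pos"][:2]),o["tcp_pos"],o["contact_force"])
E
```

```text
clock: 7.0
tcp_pos: [0.578, -0.0305, 0.0766]
tcp_rot: [3.057, 0.723, 0.0]
contact_force: [0.2, 0.2, 0.9]
opening: 0.0922
clock: 7.62
tcp_pos: [0.5662, -0.0073, 0.0766]
tcp_rot: [-3.057, -0.725, 0.001]
contact_force: [-0.3, -0.1, 0.5]
opening: 0.0916
ring [ 0.5637 -0.0055] r 0.025572217518223563 1166
dome px [309.4117 313.6791] area 2898 -> [ 0.5645 -0.0048]
lamp-ring [ 0.044  -0.0097 -0.    ] lamp-tcp units [-0.0147 -0.1186  0.    ] ring-tcp [-0.0587 -0.1089  0.    ] [ 0.5662 -0.0073  0.0766] [-0.3011 -0.136   0.5388]
```

View pics/w7.png

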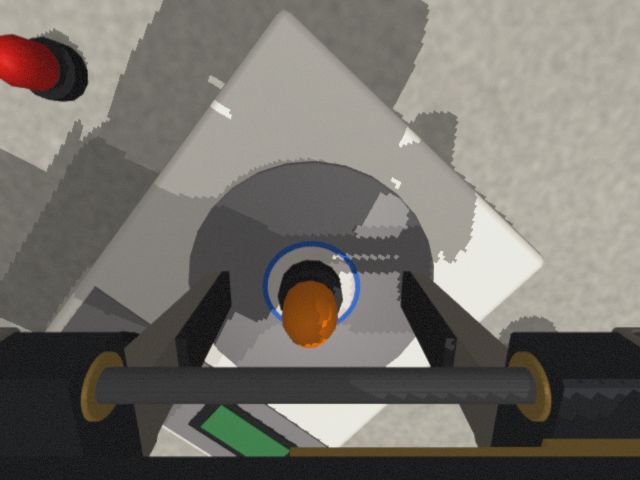

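The foot is centred in the ring (about 1 mm off) at pixel (310,285). Raising straight up, then over to the key.

```bash
python3 -m jog '0 0.1 -0.5 0;0 0.1 -1.5 0;0 0.1 -3 0;0 0.1 -4 0;0 0.1 -4.5 0'; python3 st.py 0.456 0.0716 0.16
```

```text
clock: 8.3
tcp_pos: [0.5688, -0.0107, 0.1913]
tcp_rot: [3.056, 0.723, 0.004]
contact_force: [0.1, 0.8, -0.2]
opening: 0.0918
8.3 [ 0.5688 -0.0107  0.1913] x [0.894  0.448  0.0025] y [ 0.448  -0.8941  0.0014] z [ 0.0029 -0.0001 -1.    ] [ 0.1349  0.7639 -0.1708] open 0.09181022335080671 q6 1.0850025938709227
rows units [-2.564  -4.9653  1.2402]
```

```bash
python3 -m jog '-1 -2 0 0;-2 -4 0 0;-2.6 -4.95 0 0;-2.6 -4.95 0 0;-2.6 -4.95 0 0'
python3 - <<'E'
from meas import *
o=arm.get_obs();p,d=arm.snapshot("wrist");cv2.imwrite("pics/w8.png",p)
b,l=blobs(p,(45,120,20),(85,255,255),40);print(b)
for q in b:
    w=ray(q[0],"wrist",.057,o);print(w,go([w[0],w[1],.08]),d[int(q[0][1]),int(q[0][0])])
    K,V=cam("wrist",o);print((np.linalg.inv(V)@np.append(d[int(q[0][1]),int(q[0][0])]*np.linalg.inv(K)@[*q[0],1],1))[:3])
print(o["tcp_pos"])
t,_=arm.snapshot("side");crop(t,(340,250),60,6,"pics/s8.png")
E
```

```text
clock: 8.93
tcp_pos: [0.4553, 0.0709, 0.1893]
tcp_rot: [3.057, 0.724, 0.002]
contact_force: [0.6, -0.5, -0.6]
opening: 0.0919
[((np.float64(314.0), np.float64(226.82)), 819, [298, 210, 32, 34])]
[0.4576 0.0737 0.057 ] [ 0.124  -0.0673  4.3696] 0.29513055
[0.4582 0.0739 0.0595]
[0.4553 0.0709 0.1893]
```

View pics/w8.png

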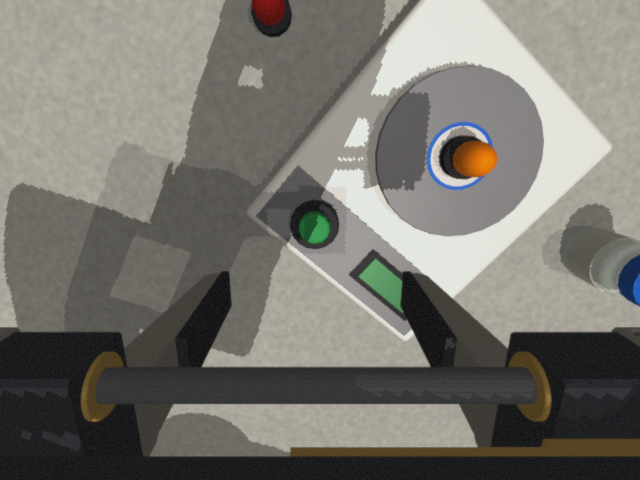

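View pics/s8.png

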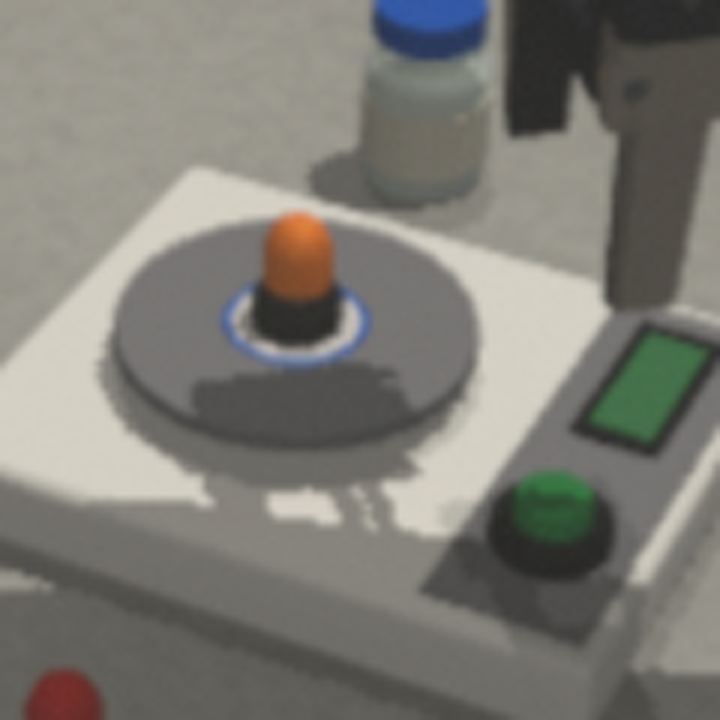

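The wrist view has the key at (314,227), and the side view shows the lamp upright inside the ring at (297,320) in the crop. Closing the fingers and aligning over the key.

```bash
python3 -m jog '0.1 -0.05 0 0;0.1 -0.05 0 0;0.1 -0.05 1 0;0.1 -0.05 2 0;0.1 -0.05 3 0' 0 10; python3 -m jog '0 0 0 0;0 0 0.2 0;0 0 0.2 0;0 0 0.2 0';python3 - <<'E'
from st import *
o=arm.get_obs();p,d=arm.snapshot("wrist");cv2.imwrite("pics/w9.png",p)
print(go([.457,.0725,.08]))
t,_=arm.snapshot("side");crop(t,(360,260),60,6,"pics/s9.png")
E
python3 st.py
```

```text
clock: 9.65
tcp_pos: [0.4562, 0.0733, 0.1134]
tcp_rot: [3.057, 0.723, 0.0]
contact_force: [-0.7, -0.5, -0.7]
opening: 0.0439
clock: 10.15
tcp_pos: [0.4564, 0.0735, 0.1097]
tcp_rot: [3.057, 0.724, 0.002]
contact_force: [-0.9, 0.8, 0.4]
opening: 0.0038
[0.004  0.0463 1.1863]
10.25 [0.4563 0.0735 0.1096] x [0.8939 0.4483 0.0009] y [ 0.4483 -0.8939  0.0003] z [ 0.0009  0.0002 -1.    ] [-0.9177  0.2799  0.2748] open 0.0006619924580277565 q6 1.262362080990539
```

View pics/w9.png

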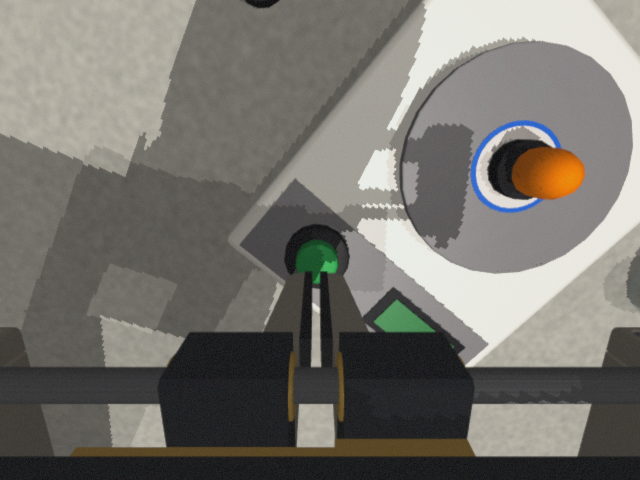

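View pics/s9.png

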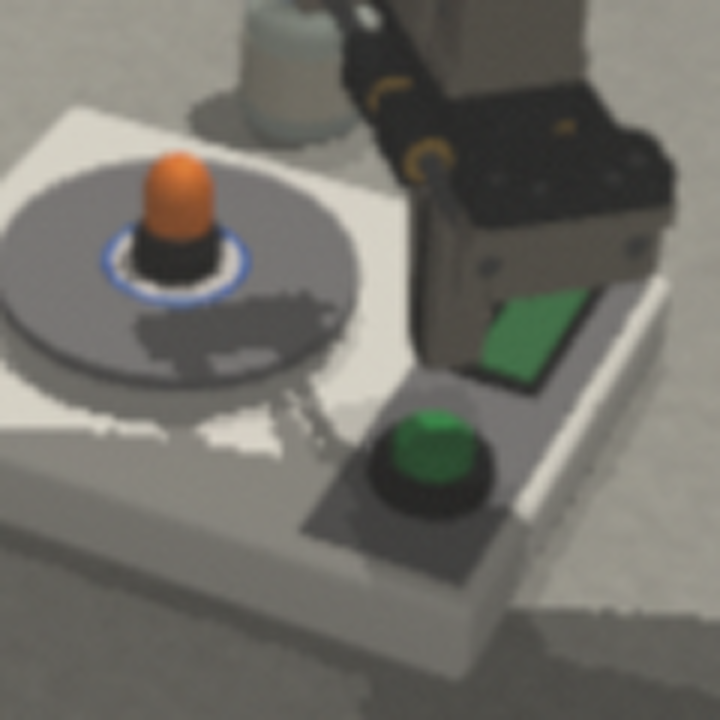

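```bash
python3 -m jog '0 0 0.5 0;0 0 1 0;0 0 1.35 0;0 0 1.35 0'; python3 -m jog '0 0 0.06 0;0 0 0.12 0;0 0 0.18 0;0 0 0.18 0'; python3 -m jog '0 0 0.05 0;0 0 0.1 0;0 0 0.15 0;0 0 0.15 0'
```

```text
clock: 10.75
tcp_pos: [0.4553, 0.0733, 0.0744]
tcp_rot: [-3.057, -0.724, 0.003]
contact_force: [-0.5, -0.9, 0.6]
opening: 0.0007
clock: 11.25
tcp_pos: [0.4559, 0.0734, 0.0709]
tcp_rot: [-3.057, -0.723, -0.0]
contact_force: [-2.0, -0.8, 2.9]
opening: 0.0003
clock: 11.75
tcp_pos: [0.456, 0.0735, 0.0681]
tcp_rot: [-3.057, -0.723, -0.0]
contact_force: [-6.5, -1.0, 20.3]
opening: 0.0006
```

```bash
python3 - <<'E'
from st import *
p,d=arm.snapshot("wrist");crop(p,(316,260),60,6,"pics/w10.png")
t,_=arm.snapshot("side");crop(t,(372,270),40,9,"pics/s10.png")
t,_=arm.snapshot("top");crop(t,(300,290),50,7,"pics/t10.png")
E
python3 st.py
```

```text
11.9 [0.4561 0.0734 0.0681] x [0.8939 0.4482 0.0001] y [ 0.4482 -0.8939  0.    ] z [ 0.0001  0.     -1.    ] [-6.3759 -0.8358 21.1606] open 0.000602285060913194 q6 1.2624142421452726
```

View pics/w10.png

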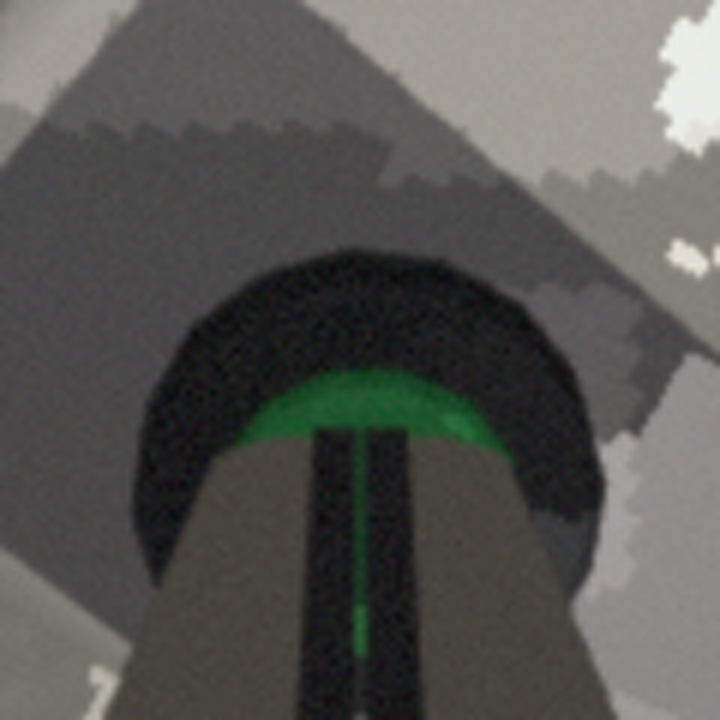

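View pics/s10.png

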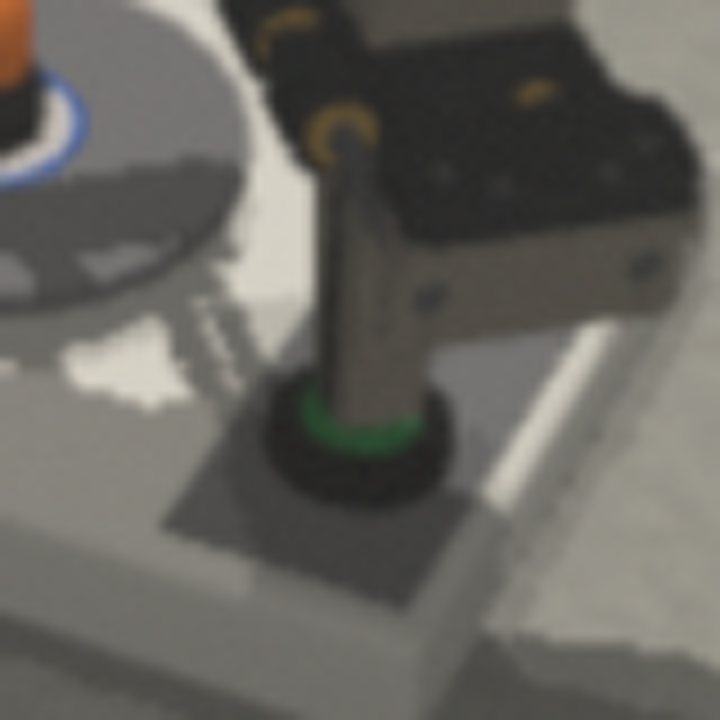

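```bash
python3 -m jog '0 0 0.03 0;0 0 0.03 0;0 0 0.03 0'; python3 st.py
```

```text
clock: 12.28
tcp_pos: [0.4561, 0.0734, 0.0679]
tcp_rot: [-3.057, -0.723, -0.0]
contact_force: [-9.4, -1.5, 31.2]
opening: 0.0003
12.275 [0.4561 0.0734 0.0679] x [0.8939 0.4482 0.0002] y [ 0.4482 -0.8939  0.    ] z [ 0.0002  0.0001 -1.    ] [-9.4059 -1.5213 31.1583] open 0.0002809396732883325 q6 1.262410968038867
```

The key is on its stop: 10 N more force moved it only 0.2 mm, with the tips at 53.9 mm and the key top originally at about 59.5 mm. Releasing.

```bash
python3 -m jog '0 0 -0.2 0;0 0 -0.6 0;0 0 -1.5 0;0 0 -3 0;0 0 -5 0'; python3 -m jog '-1 -1 -1 0;-2 -2 -1 0;-2 -2 -1 0;-2 -2 -1 0'
python3 - <<'E'
from meas import *
o=arm.get_obs();p,d=arm.snapshot("wrist");cv2.imwrite("pics/w11.png",p)
s,_=arm.snapshot("side");cv2.imwrite("pics/s11.png",s);crop(s,(345,260),60,6,"pics/s11c.png")
t,_=arm.snapshot("top");crop(t,(325,265),60,6,"pics/t11c.png");cv2.imwrite("pics/t11.png",t)
print(o["clock"],o["tcp_pos"],o["contact_force"])
for n,im in(("top",t),("side",s)):
    print(n,"orange",blobs(im,(5,150,120),(17,255,255),30)[0],"green",blobs(im,(45,80,30),(85,255,255),40)[0])
    t0=cv2.imread(f"pics/{n}0.png")
    for nm,lo,hi in(("red",(0,170,90),(4,255,255)),("blue",(100,80,60),(130,255,255)),("yel",(22,150,90),(32,255,255))): print(n,nm,[(b[0],b[1]) for b in blobs(t0,lo,hi,30)[0]],"|",[(b[0],b[1]) for b in blobs(im,lo,hi,30)[0]])
E
```

```text
clock: 12.9
tcp_pos: [0.4554, 0.0733, 0.1921]
tcp_rot: [-3.057, -0.724, 0.002]
contact_force: [0.1, 0.5, 0.7]
opening: 0.0006
clock: 13.4
tcp_pos: [0.3896, 0.0958, 0.2167]
tcp_rot: [3.057, 0.724, 0.002]
contact_force: [-0.5, -0.6, 0.1]
opening: 0.0004
13.4 [0.3896 0.0958 0.2167] [-0.5431 -0.6244  0.1135]
top orange [((np.float64(325.52), np.float64(252.07)), 75, [321, 247, 10, 11])] green [((np.float64(331.77), np.float64(305.29)), 241, [320, 298, 25, 16])]
top red [((np.float64(505.82), np.float64(128.59)), 908), ((np.float64(252.15), np.float64(242.63)), 73), ((np.float64(499.32), np.float64(256.9)), 251)] | [((np.float64(505.77), np.float64(128.65)), 905), ((np.float64(252.26), np.float64(242.48)), 73), ((np.float64(499.44), np.float64(256.99)), 249)]
top blue [((np.float64(403.9), np.float64(257.37)), 297), ((np.float64(501.64), np.float64(287.35)), 702)] | [((np.float64(403.92), np.float64(257.32)), 297), ((np.float64(501.75), np.float64(287.28)), 701)]
top yel [((np.float64(150.62), np.float64(234.96)), 762)] | [((np.float64(150.63), np.float64(235.0)), 762)]
side orange [((np.float64(329.6), np.float64(232.17)), 106, [325, 226, 10, 13])] green [((np.float64(387.74), np.float64(253.99)), 174, [379, 246, 18, 17]), ((np.float64(372.02), np.float64(273.97)), 120, [366, 269, 13, 11])]
side red [((np.float64(260.96), np.float64(122.92)), 253), ((np.float64(362.11), np.float64(166.1)), 97), ((np.float64(290.65), np.float64(305.21)), 34)] | [((np.float64(261.09), np.float64(122.92)), 253), ((np.float64(362.52), np.float64(166.15)), 100), ((np.float64(290.97), np.float64(305.33)), 39)]
side blue [((np.float64(390.27), np.float64(164.51)), 592), ((np.float64(351.39), np.float64(192.09)), 220)] | [((np.float64(386.98), np.float64(168.51)), 321), ((np.float64(351.36), np.float64(192.11)), 221)]
side yel [((np.float64(230.38), np.float64(427.98)), 2680)] | [((np.float64(230.44), np.float64(427.77)), 2672)]
```

View pics/s11.png

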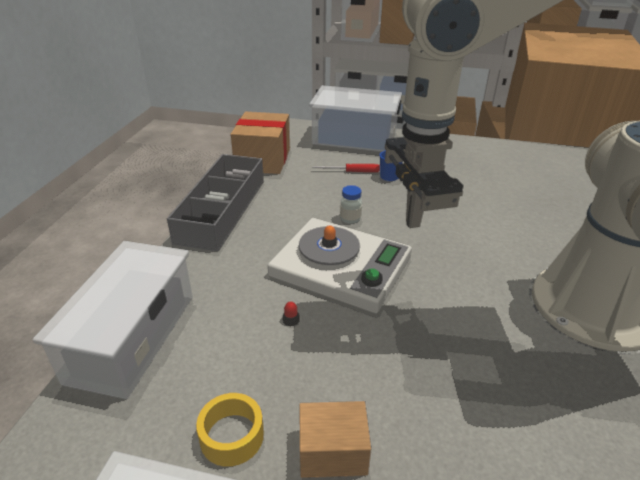

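View pics/s11c.png

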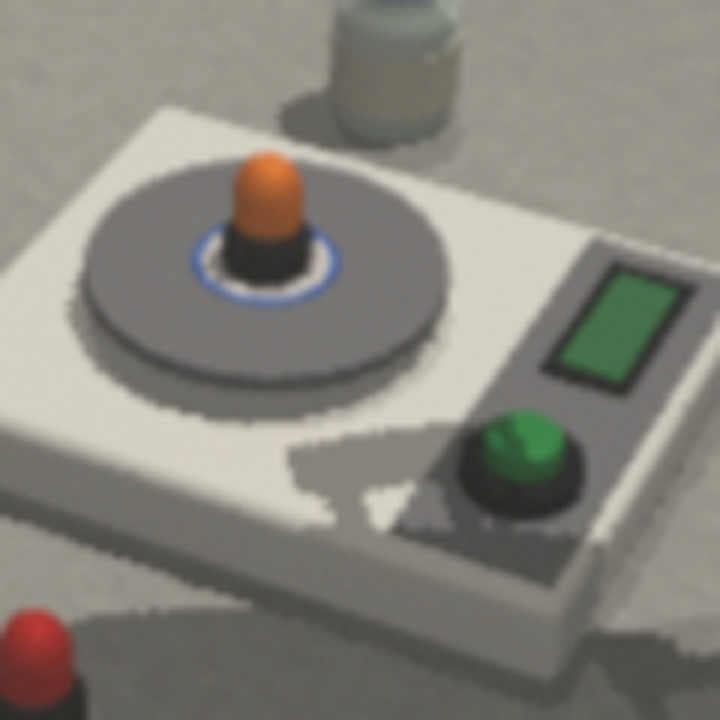

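View pics/t11.png

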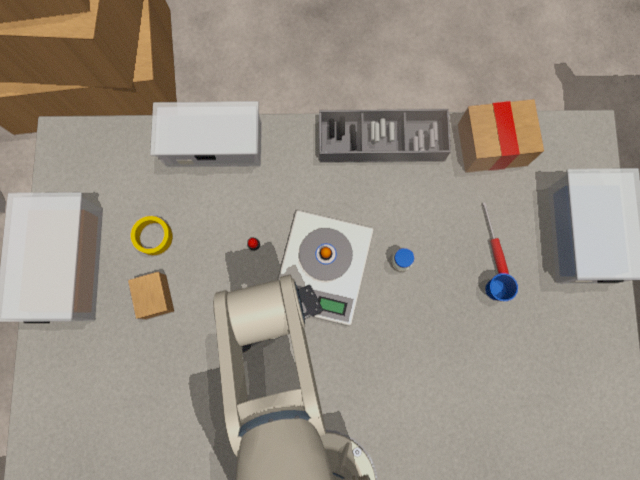

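View pics/w11.png

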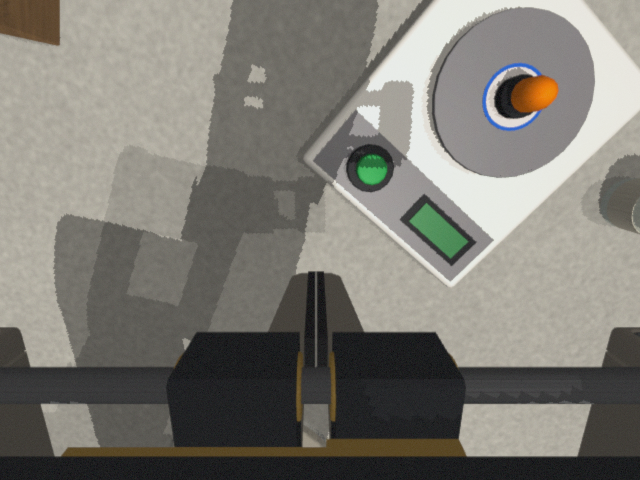

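All views agree. The lamp is upright and wholly inside the ring (side crop (267,258)), and the key is back up. The bystanders' pixel positions match the start pictures to within 0.4 px, except the cup in the side view, where the gripper partly hides it; the top view shows it unmoved. The robot is clear, so I'm handing in.

Run:
```python
from meas import *
print("dome tri",tri([((325.52,252.07),"top"),((329.6,232.17),"side")]))
print(arm.close_job())
```

```text
dome tri [ 0.5619 -0.0067  0.0879]
the job is handed in; nothing more can be done
None
```

The lamp stands upright and centred in the blue ring, and the green key was then pressed fully and released. I handed the job in at about 13.5 s.

- **Lamp:** I straddled it with the open fingers and slid its foot about 29 mm with one fingertip pad, in slow short pushes. I did not grip or lift it. The wrist camera put it about 1 mm from the ring's centre. The top and side cameras, taken after the key press, put it about 2 mm away, against a limit of 7 mm.
- **Key:** I pressed it with closed fingertips until it hit its stop; 10 N more force moved it only 0.2 mm. The vertical force peaked at about 31 N, well above the 4 N needed, because I pressed on to confirm the stop. The last pictures show the key back up.
- **Rest of the bench:** The spare lamp, jar, tape, cup and screwdriver sit where they were to within 0.4 pixel in the top view. The gripper partly hid the cup in the last side view, so that reading disagreed. I checked the carton only by eye, and it looked unmoved.

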